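# Clamp a tile in the sloping scoring jig

## Task

Clamp the tile in the sloping jig: slide the clamp carriage along its track by its upright grip so that it pushes the tile home against the fence, and go on until the carriage's sprung pad is pressed in about half way, never hard up. Then let go of the carriage and leave it clamped; leave the caliper, rivet dispenser, jar and spare tiles around it where they are.

Things in the scene. Friction and masses are not known exactly. Their poses are not given: they have to be found in the camera images.
- jig: Steel tile jig fixed to the bench. Origin on the bench under the bed's middle; x points up-slope (away from the robot at yaw 0), y along the track to the fence. Bed: a plate 145 x 340 mm sloping 30 degrees, rising towards +x, facing the robot; on its middle line (x = 0) its surface is 55 mm above the bench. A lip 16 mm high along the low edge keeps the tile from slipping down.
- rail_mid (a point): Middle of the fixed aluminium guide rail, 20 mm (jig x) by 45 mm high, over the grip (its near face 18 mm to the -x side of the bed middle line, its underside 166 mm above the bench), parallel to the track, on end posts 182 mm either side. A hand pointing straight down at the grip strikes it; a hand tilted 30 to 45 degrees, about square to the bed (pointing down and up-slope, its back towards the robot), passes.
- carriage: Sliding clamp carriage. Origin on the bed surface under its grip; z square to the bed (30 degrees off vertical, leaning to the robot), y along the track to tile and fence. Foot 44 (x) x 32 (y) x 17 mm high. Track travel 190 mm, it starts in the first 50 mm. It drags with about 9 N dry friction and stays where it is left, also under the pad's push.
- grip (a point): Middle of the carriage's black upright grip, 38 mm off the bed. The grip is 22 (carriage x) x 14 (carriage y) mm and stands from 17 to 59 mm off the bed, square to it; pinch it across the track direction y.
- rod_root (a point): Where the threaded rod leaves the carriage's +y face (16 mm ahead of its origin). The rod carries a rubber sprung pad 50 x 6 mm, top 15 mm off the bed; unpressed, its face is 38 to 62 mm ahead of the carriage's origin: the rod's setting is not told and stays put. The pad gives 14 mm until hard up: 0.5 N to start plus 0.5 N per mm (half way 4 N, hard up 7.5 N).
- tile_center (a point): Middle of the loose white ceramic tile, 100 x 100 x 9 mm, 0.2 kg, lying on the sloping bed against the lip, its edges square to the track, some way short of the fence (8 to 35 mm). It drags with about 1 to 2.5 N when pushed along.
- tile: The same tile's body, origin at the middle of its underside; its z axis is upright (not square to the tile) while the tile lies flat on the bed.
- fence: Fixed steel fence at the +y end of the bed, 105 x 10 mm, 22 mm high. Origin on the bed surface at the middle of the face that looks at the tile; y along the track, away from the tile.
- caliper: Bystander: stainless caliper 230 mm long, lying along the jig's near side; origin under the middle of its beam.
- dispenser: Bystander: red push dispenser of plastic rivets, 50 x 50 x 118 mm, origin under its middle.
- stack: Bystander: stack of five spare tiles 100 x 100 mm, 45 mm high, origin under its middle.
- jar: Bystander: clear jar of 64 mm diameter, 85 mm high, origin under its middle.

How it is judged:
At the end, for the whole second after the job is handed in: The tile lies flat on the bed, home against the fence (pressed on it with over 0.5 N), held by the carriage's sprung pad with 2.5 to 6.8 N (pad pressed in about 4 to 12.6 of its 14 mm), carriage and tile at rest (contact force between carriage and tile between 2.5 and 6.8 N and contact force between tile and fence above 0.5 N and angle between tile's own z axis and vertical below 0.06 rad and linear speed of carriage below 0.005 m/s and linear speed of tile below 0.01 m/s); the robot touches nothing.
It fails at once if the tile is squeezed with the pad hard up (over 13 N) (contact force between carriage and tile above 13 N).
It fails at once if the caliper, the dispenser, the jar or the stack of spare tiles is moved by more than 15 mm (distance of any of caliper, dispenser, stack, jar from where it was at the start of the episode above 0.015 m).
It also fails if it takes over 54 s, if anything falls off the work surface, if the arm or the gripper's body presses on something with over 40 N, if the wrist force passes 120 N, or if a joint passes its speed limit or range.

## Robot

A 7-joint arm with a two-finger parallel gripper is mounted at the origin on the work surface. World frame = base frame: x ahead of the robot, y to its left, z up, the work surface at z = 0. Lengths are in m, angles in rad, forces in N, time in s.
With the tool pointing down it reaches from about 0.425 to 0.875 m from the base axis. Payload 4.7 kg.
Tool frame: the origin (TCP) lies at the very end of the fingers, on their centre line; the grasp point (between the pads) lies 19 mm behind it; z points along the fingers, y is the line along which they close (so a half turn about z gives the same grasp; the last joint's range is limited). The gripper opens to 87 mm and grips with 3 to 60 N. Pads are 19 mm wide; open, the fingers measure 117 mm over their backs; the gripper's body (75 mm by 190 mm) begins 51 mm behind the grasp point.
Start: joints at [-1.209, 0.321, -0.07, 1.45, 0.023, 1.371, -0.057], TCP at [0.222, 0.611, 0.19] pointing down, gripper open.
Joint ranges: [-2.86, 2.86], [-0.3, 2.09], [-1.38, 1.24], [0.06, 2.45], [-1.56, 4.7], [0.09, 2.05], [-2.69, 2.69]. Speed limits (rad/s): [2.57, 2.57, 3.14, 3.14, 3.14, 3.14, 3.14].

## Interface

Orientations are given as a rotation vector (axis times angle).
In Python, from bench import ctrl gives the robot as it stands.
- The arm moves only by the tool jog_arm, never from a script. Its argument "commands" is a list of rows, each a list of 7 numbers: the opening, from 0 (shut) to 1 (fully open), then the shift along the world's x, y, z scaled (see below), then the turn, a rotation vector about the world's x, y, z scaled (see below). A call has exactly 5 rows; each row is the pose to reach, as a shift and turn from the pose commanded when the call began; what a row does not reach only later rows make up. The controller multiplies each number of a shift by 0.5 m and each number of a turn by 30 degrees. A row lasts 1/12 s, in which the tool goes at most 41.7 mm and 7.16 degrees, less where a joint would pass 70% of its speed; a pose out of reach is approached as far as the arm can. A call with a number of a shift or a turn outside -1 to 1 is refused whole. A call with a gripper value outside its range is refused whole. The fingers move at their own pace and stop on an object; "grip_force" is the grip in N (left out, the last holds). Time passes only in rows, so rows that repeat a pose let the fingers close, or fill a call up. It gives the time, the measured TCP pose, the force, the opening and the grip force at its end, in the units of the state.
- ctrl.get_state(): the state, without advancing time (a new reading comes with each control period).
- ctrl.get_image(name): name is "side" or "top" or "wrist"; returns a dict with "frame" (400x640x3 uint8, red, green, blue), "vfov" (degrees; the focal length in pixels is half the picture's height over the tangent of half this angle, whatever the lens; pixels are square), "cx", "cy" (the principal point, pixels), "camera_from_world" (4x4, takes a point from world to camera coordinates); the wrist camera has in their place "mount" (4x4, takes a point from camera to tool coordinates, whose origin is the TCP and whose axes are the flange's). Camera axes: x right, y down, z forward; pixel columns grow to the right and rows downward; lengths in m; the calibration is good to about 2 mm. A picture is of the moment at which its call begins: read the wrist's pose just before it. There is no depth.
- ctrl.close_job(): hands the job in; it is judged then, once.
The state is a dict: "time": time; "joint_positions": joint angles; "qd": joint speeds; "joint_torque": joint torques, N m; "position": TCP position; "tool_rot": TCP orientation; "ft_force": force on the tool from outside, world axes, zero at the start; "torque": the same for the moment, N m; "grip_width": opening from 0.0 (shut) to 1.0 (fully open); "grip_force": force on a finger pad.
Only numpy, scipy, OpenCV 4.12 (cv2) and the standard library are available. Lean on these libraries where they do the work, as an engineer would, in place of code of your own. Each camera call takes 0.05 s, during which the arm holds its last target. There are 200 camera calls.

## Working session

There is one attempt and no reset: what is moved stays moved. The work goes in short steps, Python scripts to look and compute and a tool call to move; the robot and the scene stay as the last step left them, time stands still between calls to the robot, and variables do not carry over. Pictures are saved under pics/ and viewed, at most 10 in all, crops included, and the job is handed in when it is done.

Besides the shell and the picture viewer there is one more tool, called after ">>>" as name(argument=value, ...) on one line, values as JSON. jog_arm: Moves the arm, as the interface text tells. Shifts and turns lie within -1 to 1; 1 stands for 0.5 m of shift or 30 degrees of turn. Its arguments: {"type":"object","properties":{"commands":{"type":"array","items":{"type":"array","items":{"type":"number","minimum":-1,"maximum":1}}},"grip_force":{"type":"number"}},"required":["commands"]}

```bash
mkdir -p pics; cat > h.py <<'E'
from bench import ctrl
import numpy as np, cv2
from scipy.spatial.transform import Rotation as R
def snap(n,f):
    s=ctrl.get_state(); d=ctrl.get_image(n); cv2.imwrite(f'pics/{f}.png',d['frame'][:,:,::-1])
    K=200/np.tan(np.radians(d['vfov']/2))
    if 'mount' in d:
        T=np.eye(4);T[:3,:3]=R.from_rotvec(s['tool_rot']).as_matrix();T[:3,3]=s['position'];W=T@d['mount']
    else: W=np.linalg.inv(d['camera_from_world'])
    np.savez(f'pics/{f}.npz',W=W,K=K,c=[d['cx'],d['cy']])
    return d
def ray(f,u,v):
    z=np.load(f'pics/{f}.npz');W=z['W'];c=z['c']
    d=W[:3,:3]@np.array([(u-c[0])/z['K'],(v-c[1])/z['K'],1]);return W[:3,3],d/np.linalg.norm(d)
def onplane(f,u,v,p,n):
    o,d=ray(f,u,v);p=np.array(p,float);n=np.array(n,float);return o+d*((p-o)@n)/(d@n)
def onz(f,u,v,h): return onplane(f,u,v,[0,0,h],[0,0,1])
def cross(f,a,g,b):
    o,d=ray(f,*a);q,e=ray(g,*b);t=np.linalg.lstsq(np.c_[d,-e],q-o,rcond=None)[0]
    x,y=o+d*t[0],q+e*t[1];return (x+y)/2,np.linalg.norm(x-y)
def proj(f,p):
    z=np.load(f'pics/{f}.npz');q=np.linalg.inv(z['W'])@np.r_[p,1];return q[:2]/q[2]*z['K']+z['c']
E
python3 - <<'E'
from h import *
for n in('top','side'): snap(n,n+'0')
print(ctrl.get_state())
for n in('top0','side0'): print(np.load(f'pics/{n}.npz')['W'].round(3))
E
```

```text
{'time': 0.1, 'joint_positions': array([-1.20889705,  0.32176189, -0.07010466,  1.45156958,  0.02261822,
        1.37084575, -0.05688046]), 'qd': array([ 0.00077746, -0.00077963,  0.00118035, -0.00414796,  0.00048796,
        0.00023423,  0.00133324]), 'joint_torque': array([-2.61735950e-04, -4.92574131e+01, -4.05873125e-01, -3.13396454e+01,
       -6.43056957e-02,  3.95818159e-02,  9.14818020e-05]), 'position': array([0.22138625, 0.61052004, 0.18895436]), 'tool_rot': array([-5.43428161e-01, -3.09402674e+00,  2.80475584e-03]), 'ft_force': array([0.34718536, 0.498919  , 0.14844329]), 'torque': array([0.05371357, 0.00385361, 0.00095781]), 'grip_force': 0.0, 'grip_width': 0.9998005919560184}
[[-0.01  -0.983  0.181  0.313]
 [-1.     0.009 -0.008  0.109]
 [ 0.006 -0.181 -0.983  1.547]
 [ 0.     0.     0.     1.   ]]
[[-0.993 -0.104  0.058  0.515]
 [-0.118  0.781 -0.613  0.825]
 [ 0.019 -0.616 -0.788  1.069]
 [ 0.     0.     0.     1.   ]]
```

View pics/top0.png

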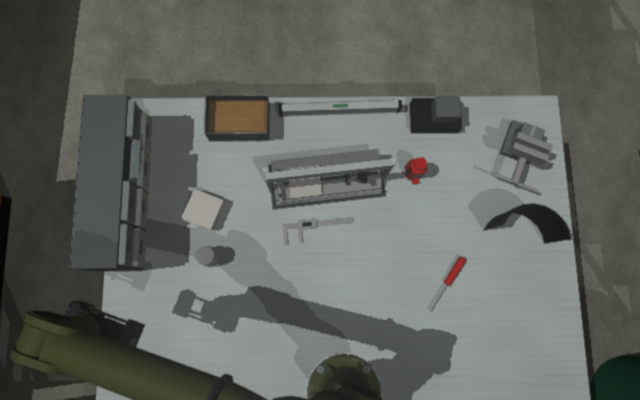

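View pics/side0.png

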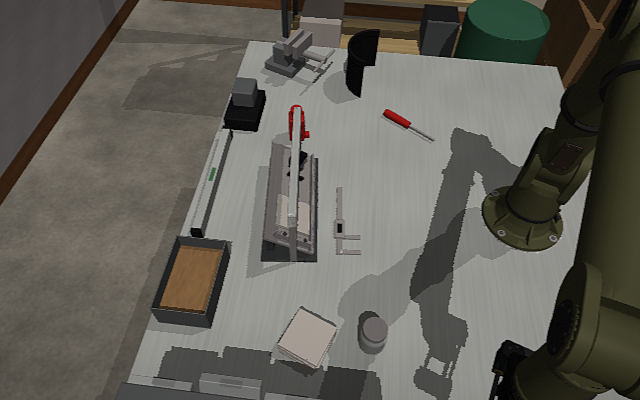

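The top view shows the jig at about (270–390, 150–208), with the tile at its left end (fence side, about (305,188)). The carriage is on the right at about (365,180), and the rail runs above it. The caliper is at (318,225), the dispenser at (417,170), the stack at (205,207) and the jar at (213,255). The side view shows the same layout. I'll enlarge the jig.

```bash
python3 - <<'E'
from h import *
a=cv2.imread('pics/top0.png')[140:215,260:440]; b=cv2.imread('pics/side0.png')[100:270,250:370]
cv2.imwrite('pics/c1.png',cv2.resize(a,None,fx=4.4,fy=4.4,interpolation=3)); cv2.imwrite('pics/c2.png',cv2.resize(b,None,fx=3.5,fy=3.5,interpolation=3))
E
```

```text
(no output)
```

View pics/c1.png

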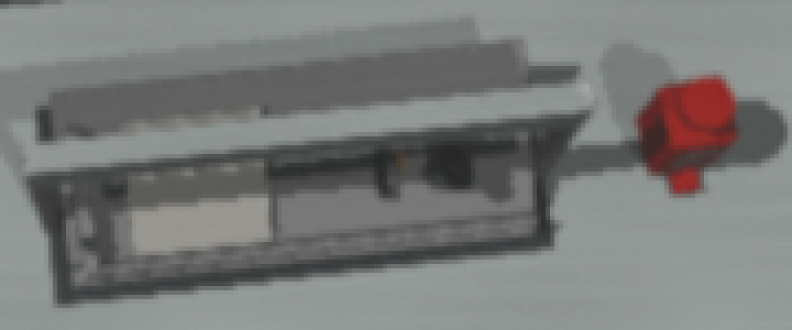

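View pics/c2.png

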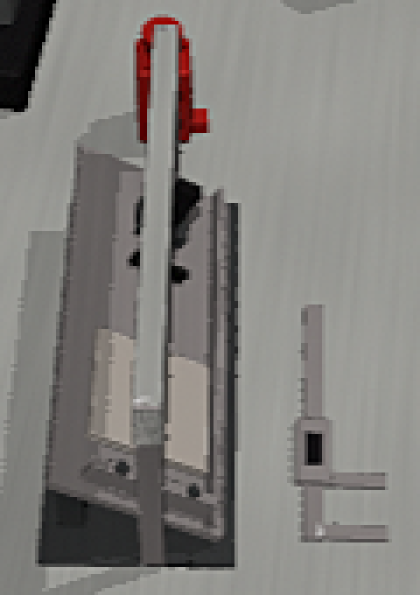

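The top crop shows the jig's front bottom corners at (60,303) and (552,245), the tile at (130–270,165–255), the pad at (388,175) and the grip at (452,165). In the side crop the grip is near (180,210) and the pad near (160,265).

```bash
python3 - <<'E'
from h import *
P=lambda u,v:(u/4.4+260,v/4.4+140)
S=lambda u,v:(u/3.5+250,v/3.5+100)
A=onz('top0',*P(60,303),0);B=onz('top0',*P(552,245),0);print('front0',A,B,np.linalg.norm(A-B))
d=(A-B)[:2];y=d/np.linalg.norm(d);x=np.array([y[1],-y[0]]);print('yaw',np.degrees(np.arctan2(-y[0],y[1])))
for h in(.211,.166):
  a=onz('top0',*P(25,172),h);b=onz('top0',*P(590,105),h);print('rail',h,a,b,np.linalg.norm(a-b))
o=(A+B)[:2]/2+x*.063;print('jig0',o)
n=np.r_[-x*.5,np.cos(np.pi/6)];p0=np.r_[o,.055]
def J(q):
  q=q-p0;return (np.array([q[:2]@x/np.cos(np.pi/6),q[:2]@y,q@n])*1e3).round(1)
for nm,u,off in(('tile L',P(130,210),.009),('tile R',P(272,210),.009),('tile low',P(200,252),.009),('pad',P(388,180),.015),('grip',P(452,165),.04)):
  q=onplane('top0',*u,p0+n*off,n);print(nm,q.round(3),J(q))
for nm,u,off in(('tile far low corner',S(209,362),.009),('tile near low corner',S(206,472),.009),('grip top',S(185,190),.059),('pad',S(160,262),.015)):
  q=onplane('side0',*u,p0+n*off,n);print(nm,q.round(3),J(q))
# wrist target orientation: tool y along track, z into the bed; show world axes
z=-n;yy=np.r_[y,0]
for s in(1,-1):
  M=np.c_[np.cross(s*yy,z),s*yy,z];R0=R.from_rotvec(ctrl.get_state()['tool_rot']);print(s,'turn/30deg',np.degrees((R.from_matrix(M)*R0.inv()).as_rotvec())/30)
E
```

```text
front0 [0.5668352  0.21305394 0.        ] [ 0.6071758  -0.15118924  0.        ] 0.36647026853006553
yaw 6.31985616091853
rail 0.211 [0.61776016 0.22162447 0.211     ] [ 0.65917271 -0.14392019  0.211     ] 0.3678829977887917
rail 0.166 [0.62802319 0.22542854 0.166     ] [ 0.6708306  -0.15242841  0.166     ] 0.3802740525268111
jig0 [0.64962264 0.03786731]
tile L [0.624 0.159 0.058] [-13.8 123.6   9. ]
tile R [0.625 0.058 0.052] [-26.3  22.5   9. ]
tile low [0.597 0.11  0.04 ] [-51.6  77.2   9. ]
pad [ 0.643 -0.025  0.065] [-15.4 -61.7  15. ]
grip [ 0.647 -0.068  0.093] [ -16.2 -104.5   40. ]
tile far low corner [0.604 0.058 0.04 ] [-49.8  25.1   9. ]
tile near low corner [0.593 0.162 0.041] [-49.1 129.9   9. ]
grip top [ 0.639 -0.06   0.111] [-24.5 -96.2  59. ]
pad [ 0.654 -0.015  0.071] [ -2.  -52.7  15. ]
1 turn/30deg [-0.11608152 -1.00174328  0.85546379]
-1 turn/30deg [ 1.35790802 -0.16657479 -4.97163507]
```

```bash
cat >> h.py <<'E'
yaw=np.radians(6.3);y=np.array([-np.sin(yaw),np.cos(yaw),0]);x=np.array([np.cos(yaw),np.sin(yaw),0])
t30=np.pi/6;n=-x*np.sin(t30)+np.array([0,0,np.cos(t30)])
def goal(T=40):
    T=np.radians(T);z=x*np.sin(T)-np.array([0,0,np.cos(T)]);return z,R.from_matrix(np.c_[np.cross(y,z),y,z])
def rel(p,T=40):
    s=ctrl.get_state();z,M=goal(T)
    return ((p-s['position'])/.5).round(4),(np.degrees((M*R.from_rotvec(s['tool_rot']).inv()).as_rotvec())/30).round(3)
E
python3 - <<'E'
from h import *
g=np.array([.650,.038,.055])-y*.1+n*.045
z,_=goal();print(g,z);print(rel(g-z*.13+z*.019))
E
```

```text
[ 0.63860931 -0.06386512  0.09397114] [ 0.63890579  0.07053586 -0.76604444]
(array([ 0.6926, -1.3644, -0.0199]), array([-0.156, -1.335,  0.839]))
```

>>> jog_arm(commands=[[0.7,0.035,-0.07,0.02,-0.008,-0.067,0.042],[0.7,0.07,-0.136,0.04,-0.016,-0.134,0.084],[0.7,0.104,-0.205,0.06,-0.023,-0.2,0.126],[0.7,0.138,-0.273,0.08,-0.031,-0.267,0.168],[0.7,0.173,-0.341,0.08,-0.039,-0.334,0.21]])

```text
time: 0.52
position: [0.3091, 0.4399, 0.2317]
tool_rot: [0.349, 2.943, 0.019]
ft_force: [0.9, -0.7, 0.9]
grip_width: 0.736
grip_force: 0.0
```

>>> jog_arm(commands=[[0.7,0.035,-0.07,0.02,-0.008,-0.067,0.042],[0.7,0.07,-0.136,0.04,-0.016,-0.134,0.084],[0.7,0.104,-0.205,0.04,-0.023,-0.2,0.126],[0.7,0.138,-0.273,0.04,-0.031,-0.267,0.168],[0.7,0.173,-0.341,0.04,-0.039,-0.334,0.21]])

```text
time: 0.93
position: [0.3948, 0.268, 0.2492]
tool_rot: [0.173, 2.785, 0.025]
ft_force: [-26.0, -15.2, 30.8]
grip_width: 0.697
grip_force: 0.0
```

>>> jog_arm(commands=[[0.7,0.035,-0.07,0,-0.008,-0.067,0.042],[0.7,0.07,-0.136,0,-0.016,-0.134,0.084],[0.7,0.104,-0.205,-0.02,-0.023,-0.2,0.126],[0.7,0.138,-0.273,-0.03,-0.031,-0.267,0.168],[0.7,0.173,-0.341,-0.04,-0.039,-0.334,0.21]])

```text
time: 1.35
position: [0.494, 0.1478, 0.15]
tool_rot: [0.015, 2.683, 0.017]
ft_force: [-0.3, 0.8, -0.3]
grip_width: 0.699
grip_force: 0.0
```

>>> jog_arm(commands=[[0.7,0.035,-0.07,-0.02,-0.008,-0.067,0.042],[0.7,0.07,-0.136,-0.04,-0.016,-0.134,0.084],[0.7,0.104,-0.205,-0.06,-0.023,-0.2,0.126],[0.7,0.138,-0.273,-0.08,-0.031,-0.267,0.168],[0.7,0.173,-0.341,-0.1,-0.039,-0.334,0.21]])

```text
time: 1.77
position: [0.5772, -0.0186, 0.1025]
tool_rot: [-0.128, 2.51, 0.024]
ft_force: [0.2, 0.9, -0.4]
grip_width: 0.702
grip_force: 0.0
```

```bash
python3 - <<'E'
from h import *
snap('wrist','w1');s=ctrl.get_state();print(s['time'],s['position'],s['ft_force'])
g=np.array([.650,.038,.055])-y*.1+n*.045
print(proj('w1',g)); z,_=goal();print(rel(g-z*.13+z*.019))
E
```

```text
1.8167 [ 0.57705574 -0.02901318  0.09997169] [ 0.50775841 -3.60878193  0.444976  ]
[259.22733136 258.5052084 ]
(array([-0.0187, -0.0854,  0.1581]), array([ 0.041, -0.136,  0.045]))
```

View pics/w1.png

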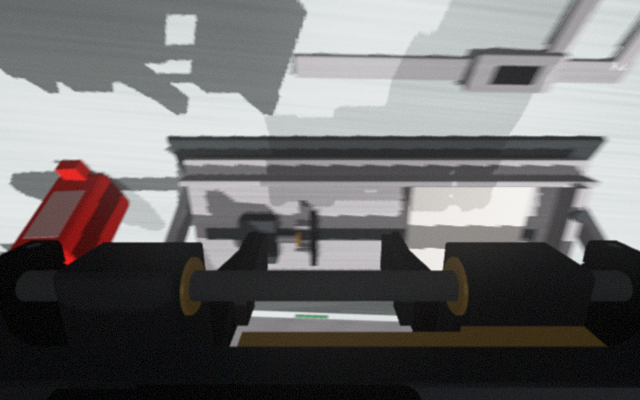

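The wrist view shows the grip at (260,235), the pad at (310,232), the tile from column 408 and the red dispenser at left. The tool is lower than commanded, so I'll raise it back to the standoff in small steps and see how it follows.

>>> jog_arm(commands=[[0.7,-0.02,0,0.04,0.01,-0.03,0.01],[0.7,-0.02,-0.02,0.08,0.02,-0.06,0.02],[0.7,-0.02,-0.04,0.12,0.03,-0.09,0.03],[0.7,-0.02,-0.06,0.14,0.04,-0.12,0.04],[0.7,-0.02,-0.07,0.15,0.04,-0.136,0.045]])

```text
time: 2.23
position: [0.5663, -0.04, 0.1625]
tool_rot: [-0.143, 2.466, 0.051]
ft_force: [0.2, 0.2, -0.1]
grip_width: 0.698
grip_force: 0.0
```

```bash
python3 - <<'E'
from h import *
snap('top','top1');snap('wrist','w2');s=ctrl.get_state();print(s['time'],s['position'],s['ft_force'],s['joint_positions'])
g=np.array([.650,.038,.055])-y*.1+n*.045
z,_=goal();print(proj('w2',g),rel(g-z*.13+z*.019))
a=cv2.imread('pics/top0.png');b=cv2.imread('pics/top1.png')
w=cv2.imread('pics/w2.png')
cv2.imwrite('pics/v.png',np.vstack([np.hstack([i[140:290,160:460] for i in(a,b)]),cv2.resize(w[0:360],(600,337))]))
E
```

```text
2.3333 [ 0.56683183 -0.04673616  0.16345357] [-0.1014072  -1.17421833 -0.31384994] [ 0.15520169 -0.30159254 -0.01080979  2.31371287 -0.33452795  0.49339555
  2.06189916]
[297.90428233 200.63723069] (array([ 0.0017, -0.0499,  0.0311]), array([ 0.006, -0.045,  0.012]))
```

View pics/v.png

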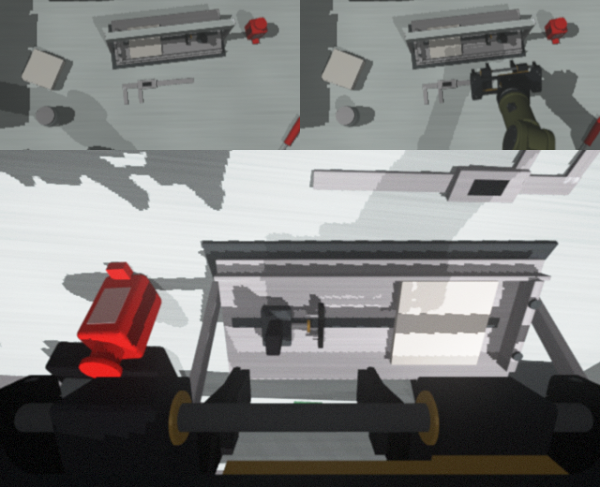

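The bystanders have not moved. Joint 2 is at its limit because this standoff is too close to the base, so from here I'll move forward with less tilt. The grip is near view (277,330) and the pad near (320,325). I'll enlarge for measurement.

```bash
python3 - <<'E'
from h import *
w=cv2.imread('pics/w2.png')[130:260,210:610]
cv2.imwrite('pics/c3.png',cv2.resize(w,None,fx=2,fy=2,interpolation=3))
o=np.array([.650,.038,.055])
for k in(-.11,-.1,-.09): print(k,[((proj('w2',o+y*k+n*h)-[210,130])*2).round() for h in(0,.017,.059)])
print('rail ends nearunder',[((proj('w2',np.r_[o[:2],.166]-x*.018+y*k)-[210,130])*2).round() for k in(-.182,.182)])
E
```

```text
-0.11 [array([163., 105.]), array([160., 118.]), array([151., 155.])]
-0.1 [array([182., 105.]), array([180., 118.]), array([173., 155.])]
-0.09 [array([201., 105.]), array([200., 118.]), array([196., 155.])]
rail ends nearunder [array([-33., 293.]), array([867., 292.])]
```

View pics/c3.png

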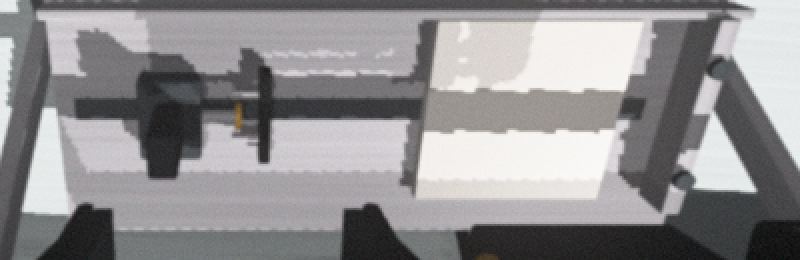

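The crop shows the grip with its top end at (149–178,178), the foot at 138–203, the pad face at about (271,110), tile edges at 424 and 621 (row 107), and the fence beyond at about 645. The slot at row 107 matches the predicted centre line.

```bash
python3 - <<'E'
from h import *
o=np.array([.650,.038,.055])
def m(u,v,h):
  q=onplane('w2',210+u/2,130+v/2,o+n*h,n)-o;return round(1e3*q@y,1),round(1e3*(q[:2]@x[:2])/np.cos(t30),1)
def mx(u,v,X): # plane x (in-bed) = X
  s=x*np.cos(t30)+np.array([0,0,.5]);q=onplane('w2',210+u/2,130+v/2,o+s*X,s)-o;return round(1e3*q@y,1),round(1e3*q@n,1)
print('foot',m(138,90,.017),m(203,90,.017),'gripend',m(149,178,.059),m(178,178,.059))
print('pad',m(271,107,.012),m(271,70,.015),'tile',m(424,107,.009),m(621,107,.009),'fence',m(645,110,0),m(655,110,.022))
yc=-.105
g=o+y*yc+n*.045
for T in(35,37):
  z,_=goal(T)
  for b in (.07,.0): print(T,b,rel(g-z*b+z*.019,T))
E
```

```text
foot (np.float64(-120.1), np.float64(-24.6)) (np.float64(-88.1), np.float64(-24.6)) gripend (np.float64(-111.5), np.float64(-22.3)) (np.float64(-98.4), np.float64(-22.3))
pad (np.float64(-54.1), np.float64(-10.5)) (np.float64(-54.8), np.float64(-33.0)) tile (np.float64(24.1), np.float64(-7.4)) (np.float64(124.5), np.float64(-7.2)) fence (np.float64(143.3), np.float64(3.4)) (np.float64(133.2), np.float64(-18.3))
35 0.07 (array([ 0.0865, -0.0506, -0.0554]), array([-0.012,  0.12 ,  0.012]))
35 0.0 (array([ 0.1663, -0.0418, -0.1701]), array([-0.012,  0.12 ,  0.012]))
37 0.07 (array([ 0.0836, -0.0509, -0.0575]), array([-0.005,  0.054,  0.012]))
37 0.0 (array([ 0.1674, -0.0417, -0.1693]), array([-0.005,  0.054,  0.012]))
```

```bash
cat >> h.py <<'E'
o=np.array([.650,.038,.055]);xb=x*np.cos(t30)+np.array([0,0,.5])
def tcp(yc,b=0,T=38): z,_=goal(T);return o+y*yc+n*.05-xb*.004-z*b+z*.019
def jy(): return 1e3*(ctrl.get_state()['position']-tcp(0))@y
E
python3 - <<'E'
from h import *
for b in(.06,0):print(rel(tcp(-.1045,b),38))
E
```

```text
(array([ 0.0825, -0.0501, -0.0697]), array([-0.001,  0.021,  0.012]))
(array([ 0.1559, -0.0419, -0.1642]), array([-0.001,  0.021,  0.012]))
```

>>> jog_arm(commands=[[0.6,0.02,-0.02,-0.01,0,0.01,0.006],[0.6,0.04,-0.04,-0.03,0,0.02,0.012],[0.6,0.06,-0.05,-0.05,0,0.021,0.012],[0.6,0.0825,-0.05,-0.07,0,0.021,0.012],[0.6,0.0825,-0.05,-0.07,0,0.021,0.012]])

```text
time: 2.75
position: [0.6074, -0.0641, 0.1243]
tool_rot: [-0.151, 2.481, 0.055]
ft_force: [-0.6, 1.5, 0.0]
grip_width: 0.607
grip_force: 0.0
```

```bash
python3 - <<'E'
from h import *
s=ctrl.get_state();print(s['joint_positions'].round(3))
snap('wrist','w3');print(s['position'],jy(),rel(tcp(-.1045,0),38),proj('w3',o-y*.1045+n*.059))
cv2.imwrite('pics/c4.png',cv2.imread('pics/w3.png')[60:400])
E
```

```text
[ 0.081 -0.133  0.097  2.26  -0.44   0.417  2.223]
[ 0.60742313 -0.06409467  0.12425598] -96.44222290646921 (array([ 0.0755, -0.0079, -0.0874]), array([-0.004, -0.011, -0.025])) [313.07535572 224.68686919]
```

View pics/c4.png

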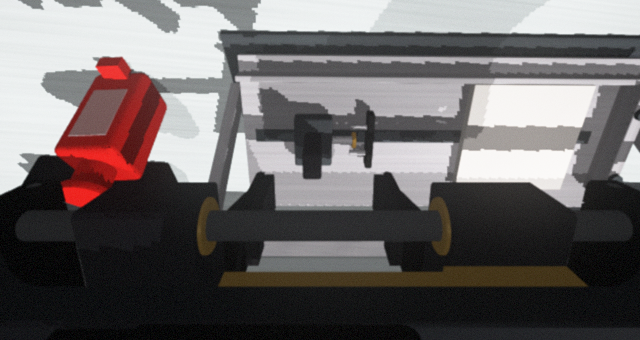

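The grip is centred at column 312, and the prediction was 313, so the model is good. I'll check the dispenser clearance before going in.

```bash
python3 - <<'E'
from h import *
q=onz('top0',419,164,.118);d=q-o;print('disp top',q,'jig x,y',d@x,d@y)
q=onz('top0',415,183,.0);print(q)
print(rel(tcp(-.1045,0.02),38),rel(tcp(-.1045,0),38))
E
```

```text
disp top [ 0.68221482 -0.23754353  0.118     ] jig x,y 0.0017836898544192 -0.27741457854163815
[ 0.6486492  -0.24974121  0.        ]
(array([ 0.0511, -0.0106, -0.0559]), array([-0.004, -0.011, -0.025])) (array([ 0.0755, -0.0079, -0.0874]), array([-0.004, -0.011, -0.025]))
```

>>> jog_arm(commands=[[0.6,0.015,-0.006,-0.016,0,-0.005,-0.012],[0.6,0.035,-0.01,-0.036,-0.004,-0.011,-0.025],[0.6,0.051,-0.01,-0.056,-0.004,-0.011,-0.025],[0.6,0.065,-0.009,-0.074,-0.004,-0.011,-0.025],[0.6,0.0755,-0.008,-0.087,-0.004,-0.011,-0.025]])

```text
time: 3.22
position: [0.6454, -0.0681, 0.0834]
tool_rot: [-0.136, 2.472, 0.046]
ft_force: [-0.2, -0.8, 0.1]
grip_width: 0.601
grip_force: 0.0
```

```bash
python3 - <<'E'
from h import *
s=ctrl.get_state();print(s['joint_positions'].round(3),s['position'],s['ft_force'],jy(),rel(tcp(-.1045,0),38))
E
```

```text
[ 0.05   0.011  0.12   2.229 -0.604  0.305  2.375] [ 0.64540205 -0.06813138  0.08336693] [-0.19742736 -0.79223272  0.10180195] -104.98589187309544 (array([-0.0012,  0.0008, -0.0041]), array([0.001, 0.006, 0.001]))
```

>>> jog_arm(commands=[[0.3,0,0,-0.002,0,0,0],[0.1,0,0,-0.002,0,0,0],[0,0,0,-0.002,0,0,0],[0,0,0,-0.002,0,0,0],[0,0,0,-0.002,0,0,0]], grip_force=25)

```text
time: 3.63
position: [0.6458, -0.0701, 0.0839]
tool_rot: [-0.133, 2.47, 0.044]
ft_force: [-0.4, 0.6, -0.7]
grip_width: 0.311
grip_force: 0.0
```

```bash
python3 - <<'E'
from h import *
s=ctrl.get_state();print(s['ft_force']@y,s['ft_force'],jy(),s['grip_width']*87)
E
```

```text
0.5972154710791789 [-0.37316019  0.55964673 -0.6946052 ] -106.93710305541339 27.091277765938482
```

>>> jog_arm(commands=[[0,0,0,0,0,0,0],[0,0,0,0,0,0,0],[0,0,0,0,0,0,0],[0,0,0,0,0,0,0],[0,0,0,0,0,0,0]], grip_force=25)

```text
time: 4.05
position: [0.6456, -0.0703, 0.083]
tool_rot: [-0.133, 2.471, 0.044]
ft_force: [0.1, 0.0, -0.3]
grip_width: 0.018
grip_force: 0.0
```

```bash
python3 - <<'E'
from h import *
s=ctrl.get_state();print(s['ft_force']@y,s['ft_force'],jy(),s['grip_width']*87,s['grip_force'])
E
```

```text
0.02679130700913145 [ 0.08334838  0.03615583 -0.287376  ] -107.2043227542499 1.6063283218135456 0.0
```

The fingers shut at 1.6 mm, so they missed the grip. I'll look.

```bash
python3 - <<'E'
from h import *
snap('wrist','w4');snap('side','s4');s=ctrl.get_state();d=s['position']-o;print('tcp jig: h',d@n,'xb',d@xb,'y',d@y)
z=R.from_rotvec(s['tool_rot']).as_matrix();print(z.round(3))
w=cv2.imread('pics/w4.png');b=cv2.imread('pics/s4.png')[140:260,230:390]
cv2.imwrite('pics/v4.png',np.hstack([cv2.resize(w[100:340,130:450],(480,360)),cv2.resize(b[:,:],(320,240),interpolation=3).repeat(1,0) if 0 else cv2.resize(b[:, 26:134],(320,360),interpolation=3)]))
print(proj('w4',o-y*.1045+n*.059),proj('w4',s['position']))
E
```

```text
tcp jig: h 0.032267666439922106 xb -0.00010167531651411252 y -0.10715734328874098
[[-0.781 -0.107  0.615]
 [-0.084  0.994  0.065]
 [-0.619 -0.001 -0.785]]
[329.15556199 252.83698287] [324.39482186 228.99770699]
```

View pics/v4.png

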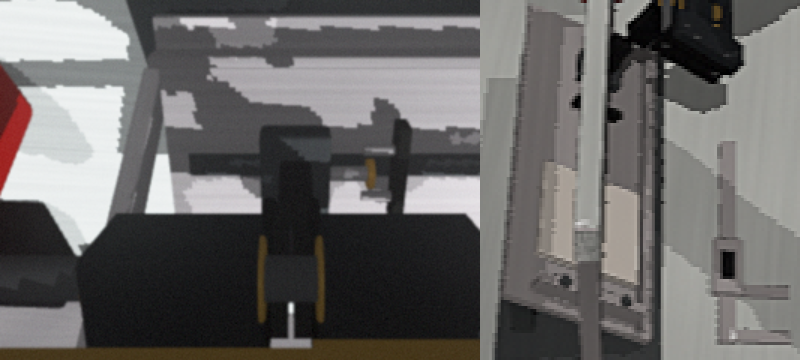

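```bash
python3 - <<'E'
from h import *
def J(q): q=q-o;return (1e3*np.array([q@xb,q@y,q@n])).round(1)
for a,b,f,g in(((295,174),(304,184),'w3','w4'),((331,174),(350,184),'w3','w4'),((279,166.5),(304,184),'w2','w4'),((311.5,166.5),(350,184),'w2','w4')):
  q,e=cross(f,a,g,b);print(J(q),e)
for f in('w2','w3','w4'):
  z=np.load(f'pics/{f}.npz');print(f,J(z['W'][:3,3]),z['K'],[proj(f,o-xb*.022+y*k+n*.017).round(1) for k in(-.1205,-.0885)])
# tile + foot edges with side camera: foot / grip from side0
for p in((180,215),(185,180),(160,262)): 
  print(J(onplane('side0',p[0]/3.5+250,p[1]/3.5+100,o,xb)))
E
```

```text
[ -17.7 -121.3   -0.4] 0.0001430464473258984
[-22.7 -90.4  12.8] 0.00042971687099374595
[ -20.  -121.1    6. ] 0.00043702511073413384
[-16.2 -88.9  -4.2] 7.578132846041356e-05
w2 [-129.3  -75.   321.9] 330.0817440398823 [array([278.2, 168.1]), array([311., 168.])]
w3 [-112.9  -99.8  270. ] 330.0817440398823 [array([294.3, 176.2]), array([333.7, 176.4])]
w4 [-103.1 -107.   214.5] 330.0817440398823 [array([303.7, 187.7]), array([353.2, 187.7])]
[ -0.  -92.1  34.9]
[  -0.  -126.3   41.4]
[ -0.  -64.5   3. ]
```

```bash
python3 - <<'E'
from h import *
a=cv2.imread('pics/side0.png').max(2)
print('cols 284..',);
for v in range(146,186): print(v,''.join('#' if k<45 else '+' if k<80 else '.' if k<130 else ' ' for k in a[v,284:324]))
P=lambda X,Y,H:proj('side0',o+xb*X/1e3+y*Y/1e3+n*H/1e3).round(1)
print('griptop',[P(i,-104.5+j,59) for i in(-11,11) for j in(-7,7)])
print('foottop',[P(i,-104.5+j,17) for i in(-22,22) for j in(-16,16)],'pad top',P(-25,-54,15),P(25,-54,15))
print('bed corners',[P(i,j,0) for i in(-72.5,72.5) for j in(-170,170)])
print('tile top',[P(i,j,9) for i in(-51,49) for j in(24,124)])
print('rail under near', [proj('side0',np.r_[o[:2],h]-x*.018+y*k).round(1) for h in(.166,.211) for k in(-.19,.19)])
print('tcp now',proj('s4',ctrl.get_state()['position']))
E
```

```text
cols 284..
146 ...            .#.                      
147 ......         .#.                      
148 .......        .#.                      
149 .......        .+                       
150 .......        .+.                      
151 .......        .###.                    
152 .......        +#####+                  
153 .......        +#######.                
154 .......       .+#######.    ..          
155 .......       .+#######.   ...          
156 ......+.      .+#######+. .+..          
157 .... .#       .+#######.  .+..          
158 ... .##       .#######. . .+...+#+      
159 ... .##       .######++.  .+...+##.     
160 ... .#+       .#####+++. .++...+##      
161 ... .#+       .#####+++. ..+...+##      
162 ... .#+       .####+++.. ..+...+##      
163 ... .#.       .####++. ....+...+##      
164 ... .#+       .###++. .....+...+#+      
165 ... .#.       .##++#.......+...+#+      
166 ....+#.       .##++.......++. .+##      
167 ... ..        .##++........+. .+##      
168 ......        .####+.......+. .+#+      
169 .......       .####..... ..+ ...#+      
170 .....
[... 600 characters left out ...]
.... .++...+#.      
184 .....        .+. ....... .++...+#.      
185 .....        .+. ....... .++...+#.      
griptop [array([309.1, 153. ]), array([309. , 156.6]), array([302.4, 150.2]), array([302.3, 153.8])]
foottop [array([305.2, 160.4]), array([304.9, 168.5]), array([292.1, 155.1]), array([291.7, 163.2])] pad top [305.2 178.3] [289.9 172.3]
bed corners [array([316.9, 157.4]), array([316. , 252.3]), array([275.2, 140.1]), array([266.7, 236.6])]
tile top [array([311.5, 203.8]), array([311. , 233.8]), array([279.9, 192.3]), array([277.7, 222.6])]
rail under near [array([302.4, 117.2]), array([298.2, 227.2]), array([302.3, 105.2]), array([298. , 216.2])]
tcp now [301.16055321 158.10671387]
```

```bash
python3 - <<'E'
from h import *
def J(q): q=q-o;return (1e3*np.array([q@xb,q@y,q@n])).round(1)
P=lambda u,v:(u/4.4+260,v/4.4+140)
S=lambda u,v:(u/3.5+250,v/3.5+100)
W=lambda u,v:(u/2+210,v/2+130)
for nm,t,s,w in(('tile low right',P(272,240),S(209,362),W(435,22)),('tile low left',P(133,255),S(206,472),W(643,25))):
  for a in(('top0',t,'side0',s),('w2',w,'side0',s),('w2',w,'top0',t)):
    q,e=cross(*a);print(nm,a[0],a[2],J(q),q.round(4),round(e*1e3,1))
w=cv2.imread('pics/w4.png').max(2)
for v in range(176,262,2): print(v,''.join('#' if k<22 else '+' if k<40 else '.' if k<90 else ' ' for k in w[v,296:366]))
E
```

```text
tile low right top0 side0 [-44.8  24.6   8.7] [0.6045 0.0577 0.0401] 1.0
tile low right w2 side0 [-45.9  24.2   8. ] [0.6038 0.0573 0.039 ] 0.6
tile low right w2 top0 [-45.4  24.7   6. ] [0.6052 0.0579 0.0375] 0.8
tile low left top0 side0 [-46.2 125.6   3.6] [0.5946 0.1583 0.035 ] 2.3
tile low left w2 side0 [-44.9 127.1   6.3] [0.5943 0.1597 0.038 ] 2.4
tile low left w2 top0 [-44.  125.5   7.3] [0.5947 0.1581 0.0393] 0.6
176 ............................................                          
178 ...............................................                       
180 ................................................                      
182 ................................................                      
184 ....................................................                  
186 .........++...++..+....+.+........+...++++++.....+.+................. 
188 ............+.+.++.++...++.....+.+.+.++.++...+........................
190 ...........+..........................................................
192 ........+.............................................................

[... 1849 characters left out ...]
+#+......                
244 +++++++++###+++#++++++++++++++++++++++#++#++++++++++++++++++++++++++++
246 ++++++++++++++#++#+++++++++++++++++++++++#+++++#++++++++++++++++++++++
248 +++++++++#+##++#++++++++++++++++#+++++#+####+##+++++++++++++++++++++++
250 +++++++++++++++++++++++#+++++#+++++++++++++#++++++++++++++++++#+++++++
252 +++++++++++#+++#+++#++#+#++++++++++++++++#+++#+#++#+++++++++++++++++++
254 +++++++++++#++++++++++++++++++++++++++++#+##+#++++++++++++++++++++++++
256 +++++++++++####+++#++++++#+++++++++++++++#+##+++++++++++++++++++++++++
258 +++++++....+++##+#+++#+++++++++####++++#+##++....+++++++++++#+#+++++++
260 +++++++.....+#+#++++++++++#+++#+++#++++++#++.....+++#++++++++++++++++#
```

>>> jog_arm(commands=[[0,-0.037,-0.004,0.047,0,0,0],[0,-0.074,-0.008,0.094,0,0,0],[0,-0.08,0.06,0.094,0,0,0],[0,-0.09,0.13,0.094,0,0,0],[0,-0.092,0.152,0.094,0,0,0]])

```text
time: 4.57
position: [0.5989, 0.0103, 0.1306]
tool_rot: [-0.139, 2.47, 0.046]
ft_force: [-0.0, -0.4, -1.3]
grip_width: 0.008
grip_force: 0.0
```

>>> jog_arm(commands=[[0,0,0,0,0,0,0],[0,0,0,0,0,0,0],[0,0,0,0,0,0,0],[0,0,0,0,0,0,0],[0,0,0,0,0,0,0]])

```text
time: 4.98
position: [0.5998, 0.0045, 0.1297]
tool_rot: [-0.13, 2.472, 0.044]
ft_force: [0.3, -0.1, 0.6]
grip_width: 0.002
grip_force: 0.0
```

```bash
python3 - <<'E'
from h import *
snap('wrist','w5');s=ctrl.get_state();d=s['position']-o;print('tcp jig: h',d@n,'xb',d@xb,'y',d@y,s['joint_positions'].round(2))
P=lambda f,X,Y,H:proj(f,o+xb*X/1e3+y*Y/1e3+n*H/1e3).round(1)
for f in('w5','w4','w3'): print(f,'top',P(f,0,-104.5,59),'near base grip',P(f,-11,-104.5,17),'foot near bot',P(f,-22,-104.5,0),'slot',P(f,0,-30,0))
c=P('w5',0,-104.5,40).astype(int);print(c)
w=cv2.imread('pics/w5.png');u0,v0=max(0,c[0]-100),max(0,c[1]-90);print(u0,v0)
cv2.imwrite('pics/c5.png',cv2.resize(w[v0:v0+150,u0:u0+200],None,fx=4,fy=4,interpolation=3))
E
```

```text
tcp jig: h 0.09153184267958114 xb -0.009047543135240574 y -0.027608362747021803 [ 0.1  -0.18 -0.1   2.3  -0.21  0.37  1.84]
w5 top [219.9 218.2] near base grip [232.7 183.2] foot near bot [236.1 164.2] slot [322.  187.4]
w4 top [329.2 252.8] near base grip [328.4 203.1] foot near bot [328.2 178.4] slot [431.5 206.9]
w3 top [313.1 224.7] near base grip [314.1 188.8] foot near bot [314.4 169.6] slot [398.3 193.6]
[226 207]
126 117
```

View pics/c5.png

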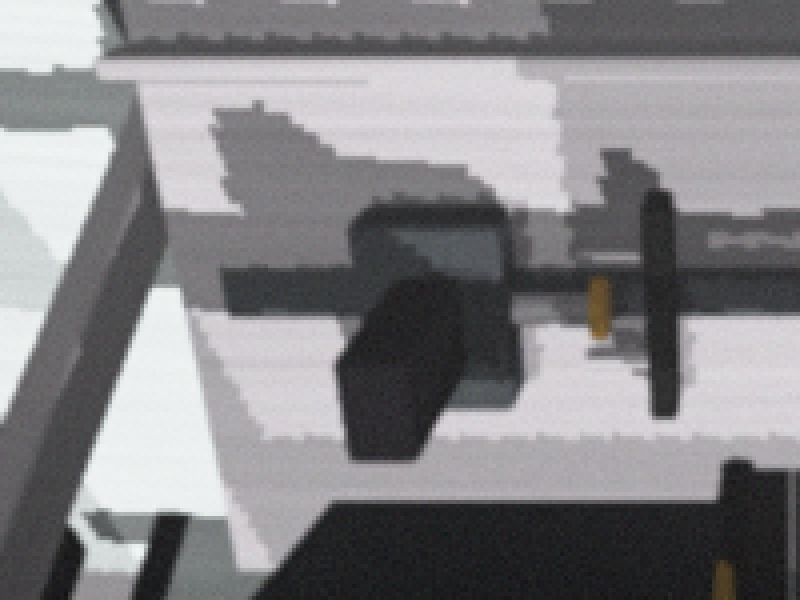

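```bash
python3 - <<'E'
from h import *
s=ctrl.get_state();M=R.from_rotvec(s['tool_rot']).as_matrix();d=ctrl.get_image('wrist');print(d['mount'].round(3))
for X in(-.0095,0,.0095):
  print(X,[proj('w5',s['position']+M@np.array([X,0,-k])).round(0).tolist() for k in(0,.01,.019,.03)])
print(M[:,0]@xb,M[:,2]@n)
for f in('w3','w4'):
  w=cv2.imread(f'pics/{f}.png').max(2);print(f)
  for v in range(222,300,4): print(v,''.join('#' if k<22 else '+' if k<45 else '.' if k<90 else ' ' for k in w[v,220:440:2]))
E
```

```text
[[-0.    -0.961 -0.275  0.076]
 [ 1.    -0.     0.    -0.001]
 [-0.    -0.275  0.961 -0.195]
 [ 0.     0.     0.     1.   ]]
-0.0095 [[325.0, 243.0], [325.0, 250.0], [325.0, 256.0], [325.0, 265.0]]
0 [[325.0, 229.0], [325.0, 235.0], [325.0, 241.0], [325.0, 249.0]]
0.0095 [[325.0, 215.0], [325.0, 220.0], [325.0, 226.0], [325.0, 233.0]]
-0.9897080230391642 -0.9897086235934474
w3
222    ...                                .  .+++.++++...                   ....                                  
226   ...                                     +..+++.+.                      ...                                  
230   ...                                     ++++.+...                                                           
234  ...              .+++.                   +..++....                               .+++                        
238  ...             .+++++++++               ........                           .+++++++++                       
242  ...            .+++++++++.                                                  .++++++++++                      
246 ...            .++++++++++
[... 3182 characters left out ...]
++++++++++
278 ++++++++++++++++++++++++++++++++++++++#++..++++++++++++++++++..+++++++++++++++##++++++++++++++++++++++++++++++
282 +++++++++++++++++++++++++++#+++++++++++#+...+++++++++++.+++++...+#+++#++++++++#+++#+++++#+#+++++++++++++++++++
286 +++++++++#+++++++++++++#+++++++++++#+#+++..++++++++++++++++++...+#++#+#+#++#+++++++#++++++#+++++++++++++++++++
290 +++++++++++++++++#++#+#+++++++++##+++++++...+++++++++.+++++++...++#++#+++#+++#+++++##+#+++++++++#+++++++++++++
294 +++++++++#+#+#++#++#++++#++#++#+++++++##+...+++++++++++++++++..+++#+++#++++++#++++++++###++++#++++++++++++++++
298 +#++++#+#++#+##+#++++#+##+++#++#+++++++++...+++++++++++++++++...#++##+#+#+++++++#+#++#+++##+++++++++++++++++++
```

The crop shows the grip's top face centred at (387,412), which is pixel (223,220). The prediction was (220,218), so the grip position is right. The visible fingertips end at row 232, though, about 28 mm behind the reported TCP, so they shut just above the grip. I'll go in about 28 mm deeper.

```bash
cat >> h.py <<'E'
def tp(yc,h,xo,T=38): return o+y*yc+n*h+xb*xo
E
python3 - <<'E'
from h import *
for h,xo in((.085,-.007),(.032,.0),(.006,.004)):print(rel(tp(-.1035,h,xo),38))
E
```

```text
(array([ 0.0268, -0.1503, -0.0092]), array([0.001, 0.008, 0.008]))
(array([ 0.0915, -0.1431, -0.094 ]), array([0.001, 0.008, 0.008]))
(array([ 0.1242, -0.1395, -0.1351]), array([0.001, 0.008, 0.008]))
```

>>> jog_arm(commands=[[0.6,0.01,-0.07,0,0,0.008,0.008],[0.6,0.027,-0.145,0,0,0.008,0.008],[0.6,0.027,-0.15,-0.009,0,0.008,0.008],[0.6,0.027,-0.15,-0.009,0,0.008,0.008],[0.6,0.027,-0.15,-0.009,0,0.008,0.008]])

```text
time: 5.5
position: [0.6126, -0.0692, 0.1246]
tool_rot: [-0.137, 2.477, 0.047]
ft_force: [-0.5, 0.0, 0.4]
grip_width: 0.3
grip_force: 0.0
```

>>> jog_arm(commands=[[0.6,0.022,0.002,-0.028,0,0,0],[0.6,0.044,0.005,-0.056,0,0,0],[0.6,0.065,0.007,-0.085,0,0,0],[0.6,0.065,0.007,-0.085,0,0,0],[0.6,0.065,0.007,-0.085,0,0,0]])

```text
time: 5.92
position: [0.6449, -0.0638, 0.0817]
tool_rot: [-0.141, 2.477, 0.048]
ft_force: [-0.3, 0.1, 0.4]
grip_width: 0.584
grip_force: 0.0
```

```bash
python3 - <<'E'
from h import *
s=ctrl.get_state();d=s['position']-o;print('h',d@n,'xb',d@xb,'y',d@y,s['ft_force'],s['joint_positions'].round(2))
print(rel(tp(-.1035,.006,.004),38))
E
```

```text
h 0.03128006209790088 xb -0.0007165319632563213 y -0.10060670615760552 [-0.25773597  0.10631661  0.44465641] [ 0.01  0.01  0.15  2.23 -0.59  0.31  2.36]
(array([ 0.0339, -0.0021, -0.0391]), array([ 0.   , -0.005, -0.007]))
```

>>> jog_arm(commands=[[0.6,0.008,-0.004,-0.01,0,0,0],[0.6,0.016,-0.006,-0.02,0,0,0],[0.6,0.025,-0.006,-0.03,0,0,0],[0.6,0.034,-0.006,-0.038,0,0,0],[0.6,0.034,-0.006,-0.038,0,0,0]])

```text
time: 6.33
position: [0.6629, -0.0681, 0.0643]
tool_rot: [-0.139, 2.475, 0.047]
ft_force: [-0.8, 0.7, -0.9]
grip_width: 0.6
grip_force: 0.0
```

>>> jog_arm(commands=[[0.2,0,0,0,0,0,0],[0,0,0,0,0,0,0],[0,0,0,0,0,0,0],[0,0,0,0,0,0,0],[0,0,0,0,0,0,0]], grip_force=25)

```text
time: 6.75
position: [0.6627, -0.0687, 0.0643]
tool_rot: [-0.138, 2.475, 0.046]
ft_force: [-0.7, -0.9, 0.3]
grip_width: 0.306
grip_force: 0.0
```

>>> jog_arm(commands=[[0,0,0,0,0,0,0],[0,0,0,0,0,0,0],[0,0,0,0,0,0,0],[0,0,0,0,0,0,0],[0,0,0,0,0,0,0]])

```text
time: 7.17
position: [0.6624, -0.0666, 0.064]
tool_rot: [-0.141, 2.476, 0.05]
ft_force: [-4.2, 4.2, 4.1]
grip_width: 0.158
grip_force: 25.0
```

```bash
python3 - <<'E'
from h import *
s=ctrl.get_state();d=s['position']-o;print('h',d@n,'xb',d@xb,'y',d@y,s['ft_force'],s['joint_positions'].round(2))
E
```

```text
h 0.007381630159215148 xb 0.005262201505192745 y -0.10535637340844141 [-4.19517797  4.15869598  4.1342307 ] [ 0.03  0.08  0.14  2.2  -0.71  0.28  2.48]
```

>>> jog_arm(commands=[[0,-0.0015,0.014,0,0,0,0],[0,-0.003,0.028,0,0,0,0],[0,-0.0046,0.042,0,0,0,0],[0,-0.0062,0.056,0,0,0,0],[0,-0.0077,0.07,0,0,0,0]])

```text
time: 7.58
position: [0.6595, -0.0394, 0.0641]
tool_rot: [-0.129, 2.473, 0.039]
ft_force: [3.3, -9.7, -4.2]
grip_width: 0.157
grip_force: 25.0
```

>>> jog_arm(commands=[[0,-0.0015,0.014,0,0,0,0],[0,-0.003,0.028,0,0,0,0],[0,-0.0046,0.042,0,0,0,0],[0,-0.0062,0.056,0,0,0,0],[0,-0.0066,0.06,0,0,0,0]])

```text
time: 8.0
position: [0.6561, -0.0077, 0.0641]
tool_rot: [-0.132, 2.474, 0.041]
ft_force: [2.1, -7.7, -2.6]
grip_width: 0.156
grip_force: 25.0
```

```bash
python3 - <<'E'
from h import *
s=ctrl.get_state();snap('wrist','w6');d=s['position']-o;print('h',d@n,'xb',d@xb,'y',d@y,s['ft_force']@y,s['ft_force'],s['grip_width']*87,s['joint_positions'].round(2))
f='w6';w=cv2.imread('pics/w6.png').max(2)
P=lambda X,Y,H:proj(f,o+xb*X/1e3+y*Y/1e3+n*H/1e3).round(0)
print('tile L,R near',P(-45,24,9),P(-45,124,9),'fence',P(-45,134,22),P(-45,143,22),P(-45,134,0),P(-45,143,0))
for v in range(120,230,3): print(v,''.join('0123456789'[k//26] for k in w[v,300:640:3]))
E
```

```text
h 0.007362277404315574 xb 0.005475579411666888 y -0.0460934996503609 -7.87995073522446 [ 2.05150698 -7.70133876 -2.61485881] 13.54738880770759 [-0.13  0.05  0.15  2.24 -0.39  0.21  2.05]
tile L,R near [449. 152.] [627. 152.] fence [667. 159.] [684. 159.] [631. 148.] [647. 148.]
120 543333333333333333333333333333333333333333333333333333333333333333333333323333332333323444444444444444444444444444
123 443333333333333333333333333333333333333333333333333333333333333333333333333333332333334444444444444444444444444444
126 433333333333333333333333333333333333333333333333333333333333333333333333333333333333344444444444444444444444444444
129 553333333333333333333333333333333333333333333333333333333333333333333333333333333333344444444444444444434444444444
132 333233333333232333333333333333333333333333333333332333333333333333333333333333333333333333333332333233322223322333
135 222222332232222223233233333323232333323333333333333333333333333333333333333333333333333333333233232322222222222222
138 2233222232323322223233333333333333333333333333333333333333333333333333333333333333333333333333333333333
[... 2881 characters left out ...]
222222221111111112212111111111111111245654446666544444444444444444666666666666666666666666663222224444422
216 111111111112222231111111113311111111111111111235655445666644444444444444445666666666666666666666666662212244444322
219 111110100100111111111111113311111111111111111235544454445444444444444444444666666666666666666666666652222244444222
222 111111000110111112223223233321111011111111111334344444444444444444444444445666666666666666666666666632222344443222
225 111101100000111113333333333321111110112222212334444444444444444444444444446666666666666666666666666533322444442222
228 111110000100111112232333323432220101566666433334444444444444444444444444456666666666666666666666666775433444442222
```

```bash
python3 - <<'E'
from h import *
def m(u,v,h):
  q=onplane('w6',u,v,o+n*h,n)-o;return round(1e3*q@y,1),round(1e3*q@xb,1)
print('pad R',m(412,201,.012),'tile L',m(443,200,.009),m(449,159,.009),'tile R',m(600,219,.009),m(623,159,.009))
print('fence base?',m(628,219,0),m(632,213,0),m(636,207,0))
E
```

```text
pad R (np.float64(5.8), np.float64(-16.1)) tile L (np.float64(25.2), np.float64(-15.4)) (np.float64(24.8), np.float64(-41.0)) tile R (np.float64(123.3), np.float64(-2.6)) (np.float64(123.3), np.float64(-40.9))
fence base? (np.float64(149.7), np.float64(2.2)) (np.float64(150.6), np.float64(-2.2)) (np.float64(151.5), np.float64(-6.4))
```

>>> jog_arm(commands=[[0,-0.0015,0.014,0,0,0,0],[0,-0.003,0.028,0,0,0,0],[0,-0.0046,0.042,0,0,0,0],[0,-0.0062,0.056,0,0,0,0],[0,-0.0062,0.056,0,0,0,0]])

```text
time: 8.47
position: [0.653, 0.0209, 0.0641]
tool_rot: [-0.133, 2.474, 0.043]
ft_force: [1.9, -6.5, -1.3]
grip_width: 0.158
grip_force: 25.0
```

```bash
cat >> h.py <<'E'
def look(f):
    s=ctrl.get_state();d=snap('wrist',f)['frame'].max(2).astype(float);ty=1e3*(s['position']-o)@y
    L=[];Rr=[]
    for v in range(160,192,2):
        r=cv2.blur(d[v-1:v+2],(3,3))[1];b=(r>205).astype(int)
        # longest bright run = tile
        e=np.flatnonzero(np.diff(np.r_[0,b,0]));k=np.argmax(e[1::2]-e[::2]);a,c=e[2*k],e[2*k+1]
        g=lambda u:1e3*(onplane(f,u,v,o+n*.009,n)-o)@y
        L.append(g(a));Rr.append(g(c) if c<639 else np.nan)
    print(f,'t',round(s['time'],2),'tcp y %.1f Fy %.1f tileL %.1f tileR %.1f L-tcp %.1f'%(ty,s['ft_force']@y,np.median(L),np.nanmedian(Rr),np.median(L)-ty),'std',np.std(L).round(2),s['joint_positions'].round(2))
    return d
E
python3 - <<'E'
from h import *
look('w7')
w=cv2.imread('pics/w7.png').max(2)
for v in range(150,240,5): print(v,''.join('0123456789'[k//26] for k in w[v,340:640:3]))
E
```

```text
w7 t 8.47 tcp y -17.3 Fy -6.7 tileL 34.3 tileR 131.7 L-tcp 51.6 std 55.99 [-0.21  0.04  0.16  2.25 -0.19  0.19  1.8 ]
150 6666666777677677677763333888888888888888888888888888888888888888888888999999999999974444444322222222
155 6666667666677677776763334888888888888888888888888888888888888888888889999999999999944444443222322222
160 6666766666767667777633334888888888888888888888888888888888888888888899999999999999744444442223222232
165 6666666766677667777733335888888888888888888888888888888888888888889999999999999999444444432233232222
170 6776667677677766667733336888888888888888888888888888888888888888899999999999999997444444423223322222
175 6666666776677733334433337888888888888888888888888888888888888888899999999999999994444444323222222224
180 6666666666666643333333338888888888888888888888888888888888888888999999999999999964444443333333222234
185 3366667666667763333322238888888888888888888888888888888888888888999999999999999944444442223323322231
190 2226777634444433333211128888888888888888888888888888888888888889999999999999999644444433333332222311
195 111233333333333333321111888888888
[... 207 characters left out ...]
8544465768998888544556678888888656778899999999994444443333333222348888
210 2222222223323566666311124444444444566666666444444444444444444466666666666666644444442333333323378887
215 2222111111112321111111124444444456666666666664444444444444444666666666666666524444433323332222688887
220 1111222222222331111111134444444445444455444444444444444444444566666666666666234444433233223224888883
225 1111333333333331111111134444444444444444444444444444444444445666666666666664244444332323333338888842
230 1111233323233333331111144434445443444444544444444444444444445666666666666664444443223333233244444653
235 1100066666664333231111244443445544554445544444444444444444456666666666669864444443333322222344444996
```

```bash
python3 - <<'E'
from h import *
g=lambda u,v,h:round(1e3*(onplane('w7',u,v,o+n*h,n)-o)@y,1)
print('fence',g(605,170,0),g(595,190,0),g(610,160,0),'tileR',g(583,170,.009),g(576,190,.009),'padR',g(411,200,.015),g(411,200,.009))
E
```

```text
fence 152.4 150.7 153.2 tileR 131.7 131.6 padR 33.0 34.8
```

>>> jog_arm(commands=[[0,-0.0008,0.007,0,0,0,0],[0,-0.0015,0.014,0,0,0,0],[0,-0.0023,0.021,0,0,0,0],[0,-0.003,0.028,0,0,0,0],[0,-0.003,0.028,0,0,0,0]])

```text
time: 8.93
position: [0.6516, 0.0339, 0.0641]
tool_rot: [-0.131, 2.474, 0.042]
ft_force: [2.7, -9.1, -0.9]
grip_width: 0.155
grip_force: 25.0
```

```bash
python3 - <<'E'
from h import *
look('w8');f='w8'
w=cv2.imread('pics/w8.png').max(2)
for v in range(150,200,8): print(v,''.join('0123456789'[k//26] for k in w[v,380:600:2]))
E
```

```text
w8 t 8.93 tcp y -4.3 Fy -9.3 tileL 46.6 tileR 143.0 L-tcp 50.8 std 77.59 [-0.25  0.03  0.16  2.25 -0.08  0.19  1.66]
150 67777777743333335888888888888888888888888888888888888888888888888888888888888888888888889999999999999999633333
158 76766677663333336888888888888888888888888888888888888888888888888888888888888888888899999999999999999964323333
166 67777777433333348888888888888888888888888888888888888888888888888888888888888888889999999999999999976543333333
174 74333347633333358888888888888888888888888888888888888888888888888888888888888899999999999999999999997333333333
182 43333333333333378888888888888888888888888888888888888888888888888888888888899999999999999999999999753332333332
190 33333333211111388888888888888888888888888888888888888888888888888888888888899999999999999999999999433333333333
198 33333333111111178888888888888888888888888888888888888888888888888888888889999999999999999999999953333333333233
```

>>> jog_arm(commands=[[0,-0.0004,0.004,0,0,0,0],[0,-0.0009,0.008,0,0,0,0],[0,-0.0009,0.008,0,0,0,0],[0,-0.0009,0.008,0,0,0,0],[0,-0.0009,0.008,0,0,0,0]])

```text
time: 9.4
position: [0.6512, 0.0375, 0.0641]
tool_rot: [-0.131, 2.474, 0.042]
ft_force: [2.4, -8.5, -0.8]
grip_width: 0.158
grip_force: 25.0
```

```bash
python3 -c "
from h import *
look('w9')"
```

```text
w9 t 9.4 tcp y -0.6 Fy -8.7 tileL 50.0 tileR 143.1 L-tcp 50.6 std 77.98 [-0.26  0.03  0.16  2.25 -0.05  0.19  1.63]
```

>>> jog_arm(commands=[[0,-0.0004,0.003,0,0,0,0],[0,-0.0007,0.006,0,0,0,0],[0,-0.0007,0.006,0,0,0,0],[0,-0.0007,0.006,0,0,0,0],[0,-0.0007,0.006,0,0,0,0]])

```text
time: 9.87
position: [0.6509, 0.0403, 0.0641]
tool_rot: [-0.131, 2.475, 0.042]
ft_force: [2.5, -9.0, -0.3]
grip_width: 0.154
grip_force: 25.0
```

```bash
python3 -c "
from h import *
look('w10')"
```

```text
w10 t 9.87 tcp y 2.2 Fy -9.2 tileL -156.4 tileR -61.2 L-tcp -158.7 std 52.4 [-0.26  0.03  0.16  2.26 -0.03  0.19  1.6 ]
```

```bash
sed -i "s/k=np.argmax(e\[1::2\]-e\[::2\])/k=np.argmax((e[::2]<=470)\&(e[1::2]>470))/" h.py; cat >> h.py <<'E'
def edge(f):  # tile left edge from a saved picture, track mm
    d=cv2.imread(f'pics/{f}.png').max(2).astype(float);L=[]
    for v in range(150,200,2):
        r=cv2.blur(d[v-1:v+2],(3,3))[1]
        i=470
        while r[i]>195:i-=1
        u=i+(195-r[i])/(r[i+1]-r[i]);L.append(1e3*(onplane(f,u,v,o+n*.009,n)-o)@y)
    z=np.load(f'pics/{f}.npz');c=1e3*(z['W'][:3,3]-o)@y
    print(f,'tileL %.2f cam y %.2f rel %.2f std %.2f'%(np.median(L),c,np.median(L)-c,np.std(L)))
E
python3 -c "
from h import *
for f in('w7','w8','w9','w10'):edge(f)"
```

```text
w7 tileL 33.89 cam y -16.97 rel 50.86 std 0.47
w8 tileL 46.17 cam y -3.71 rel 49.88 std 0.47
w9 tileL 49.50 cam y -0.01 rel 49.51 std 0.45
w10 tileL 52.00 cam y 2.90 rel 49.10 std 0.46
```

>>> jog_arm(commands=[[0,-0.0003,0.002,0,0,0,0],[0,-0.0005,0.004,0,0,0,0],[0,-0.0005,0.004,0,0,0,0],[0,-0.0005,0.004,0,0,0,0],[0,-0.0005,0.004,0,0,0,0]])

```text
time: 10.33
position: [0.6507, 0.042, 0.0641]
tool_rot: [-0.13, 2.475, 0.042]
ft_force: [2.9, -9.3, -0.5]
grip_width: 0.158
grip_force: 25.0
```

```bash
python3 -c "
from h import *
look('w11');edge('w11')"
```

```text
w11 t 10.33 tcp y 3.9 Fy -9.6 tileL 52.5 tileR 143.2 L-tcp 48.6 std 0.21 [-0.27  0.03  0.16  2.26 -0.01  0.19  1.58]
w11 tileL 52.03 cam y 4.61 rel 47.42 std 0.47
```

Tile home: its edge stopped at 52.0 mm while the carriage went on. Estimated pad press is now 2.7–5.7 mm, so I'll add 4 mm.

>>> jog_arm(commands=[[0,-0.0004,0.003,0,0,0,0],[0,-0.0007,0.006,0,0,0,0],[0,-0.0009,0.008,0,0,0,0],[0,-0.0009,0.008,0,0,0,0],[0,-0.0009,0.008,0,0,0,0]])

```text
time: 10.8
position: [0.6503, 0.0453, 0.0641]
tool_rot: [-0.129, 2.475, 0.041]
ft_force: [3.4, -11.1, -1.0]
grip_width: 0.153
grip_force: 25.0
```

```bash
python3 -c "
from h import *
look('w12');edge('w12')"
```

```text
w12 t 10.8 tcp y 7.2 Fy -11.4 tileL 52.6 tileR 143.2 L-tcp 45.4 std 0.21 [-0.28  0.03  0.16  2.26  0.02  0.19  1.54]
w12 tileL 52.17 cam y 8.14 rel 44.03 std 0.46
```

>>> jog_arm(commands=[[0,0,-0.002,0,0,0,0],[0.15,0,-0.002,0,0,0,0],[0.3,0,-0.002,0,0,0,0],[0.5,0,-0.002,0,0,0,0],[0.5,0,-0.002,0,0,0,0]])

```text
time: 11.27
position: [0.6495, 0.05, 0.0639]
tool_rot: [-0.137, 2.475, 0.046]
ft_force: [-0.4, -0.1, -0.6]
grip_width: 0.311
grip_force: 0.0
```

```bash
python3 -c "
from h import *
look('w13');edge('w13')"
```

```text
w13 t 11.27 tcp y 12.0 Fy -0.1 tileL 53.0 tileR 143.3 L-tcp 41.0 std 0.17 [-0.28  0.03  0.16  2.26  0.01  0.19  1.55]
w13 tileL 52.56 cam y 11.43 rel 41.13 std 0.39
```

>>> jog_arm(commands=[[0.6,0,0,0,0,0,0],[0.6,0,0,0,0,0,0],[0.6,-0.02,-0.002,0.025,0,0,0],[0.6,-0.045,-0.005,0.057,0,0,0],[0.6,-0.075,-0.008,0.095,0,0,0]])

```text
time: 11.73
position: [0.6109, 0.0465, 0.1106]
tool_rot: [-0.139, 2.477, 0.046]
ft_force: [0.7, 0.2, 0.8]
grip_width: 0.588
grip_force: 0.0
```

>>> jog_arm(commands=[[0.6,-0.03,-0.003,0.038,0,0,0],[0.6,-0.06,-0.006,0.076,0,0,0],[0.6,-0.06,-0.006,0.076,0,0,0],[0.6,-0.06,-0.006,0.076,0,0,0],[0.6,-0.06,-0.006,0.076,0,0,0]])

```text
time: 12.15
position: [0.5819, 0.0435, 0.149]
tool_rot: [-0.138, 2.475, 0.047]
ft_force: [0.4, -0.5, -0.4]
grip_width: 0.599
grip_force: 0.0
```

```bash
python3 - <<'E'
from h import *
look('w14');f='w14';w=cv2.imread('pics/w14.png').max(2)
P=lambda X,Y,H:proj(f,o+xb*X/1e3+y*Y/1e3+n*H/1e3).round(0)
a=P(-22,-20,0).astype(int);print(a,'tileL pred',P(-40,52,9),'foot R if carriage 9',P(-15,25,17))
for v in range(a[1]-12,a[1]+60,3): print(v,''.join('0123456789'[k//26] for k in w[v,a[0]-10:a[0]+130]))
E
```

```text
w14 t 12.15 tcp y 13.0 Fy -0.5 tileL -219.8 tileR -185.9 L-tcp -232.7 std 8.34 [-0.27 -0.27  0.12  2.31  0.12  0.43  1.46]
[289 159] tileL pred [368. 142.] foot R if carriage 9 [337. 172.]
147 33333333333466666666666666666666666666666666666666666666666666666666666666666666643333334688888888888888888888888888888888888888888888888888
150 33333333333333346666666666666666666666666666666666666666666666666666666643334666664333334788888888888888888888888888888888888888888888888888
153 33333333333333333333333333333333444444444334566666666666666666666666664333333334564333335788888888888888888888888888888888888888888888888888
156 33333333333333333333333333333333333333333333334446666666666666666666666433333333333333335788888888888888888888888888888888888888888888888888
159 33333333333333333333333333333333333333333333333333346666666666666666665433333333322222235888888888888888888888888888888888888888888888888888
162 33333333333333333333333222222222222222222222222222234556677776544444433333333333321111125888888888888888888888888888888888888888888888888888
165 3333333333333333333332211111111111111
[... 1868 characters left out ...]
874333333211111111111111122333333335788888888888888888888874122222599999999999999999999999999999999999999999999999999999
207 88888888888888888888875333333211111111112111112333333335788888888888888888888874222222699999999999999999999999999999999999999999999999999999
210 88888888888888888888887777776421111111111111124677777778888888888888888888888875222223699999999999999999999999999999999999999999999999999999
213 88888888888888888888888888887521212111221221125788888888888888888888888888888764444445899999999999999999999999999999999999999999999999999999
216 77778788877778887777778877777521211211121222124777888777888887777788888777877875444445899999999999999999999999999999999999999999999999999999
```

```bash
python3 - <<'E'
from h import *
g=lambda f,u,v,h:1e3*(onplane(f,u,v,o+n*h,n)-o)@y
def edges(f,v,lo,hi,dark=True):
    w=cv2.imread(f'pics/{f}.png').max(2).astype(float);r=w[v-1:v+2].mean(0)[lo:hi]
    print(f,v,lo,' '.join(str(int(k)) for k in r))
# w2: foot right, pad, raw rows
c=proj('w2',o-y*.1045).round();print(c)
for v in(172,176,180,200): edges('w2',v,306,352)
for v in(168,186,192,204): edges('w14',v,328,372)
for v in(168,204): print(g('w14',300.5,v,.017),g('w14',334,v,.017),'tileL',g('w14',366.5,v,.009))
edge('w14') if 0 else None
E
```

```text
[297. 183.]
w2 172 306 71 69 68 70 68 76 85 101 114 114 115 106 108 117 117 116 116 116 117 110 97 85 82 80 78 82 80 82 79 82 87 92 84 60 45 50 47 48 46 58 74 92 114 119 120 120
w2 176 306 86 82 78 75 66 73 81 90 112 117 116 114 117 116 117 115 116 115 117 118 120 124 124 122 126 138 141 144 142 141 141 143 128 91 53 45 48 48 48 59 86 112 114 119 118 118
w2 180 306 76 79 85 80 59 52 50 56 61 61 60 61 60 59 61 64 64 62 59 60 65 70 73 73 66 63 65 66 69 72 68 68 67 53 44 46 47 47 47 48 50 56 63 66 64 66
w2 200 306 51 53 53 52 74 133 159 177 194 200 201 200 200 202 203 200 199 200 201 202 200 204 204 202 201 203 200 184 164 158 158 158 145 85 46 42 42 41 73 137 178 193 205 204 204 206
w14 168 328 69 66 68 70 66 70 76 81 85 85 87 85 87 84 84 87 91 98 100 90 88 86 87 89 85 90 88 87 90 86 85 74 52 46 49 50 51 50 55 118 207 223 221 221
w14 186 328 48 48 49 48 48 49 58 83 98 112 116 119 124 127 126 125 122 127 122 128 128 126 127 127 124 126 150 158 148 98 60 45 51 47 47 50 47 50 81 139 158 162 161 163
w14 192 328 47 49 48 50 51 51 90 163 193 199 201 194 190 189 190 187 176 163 154 118 103 101 103 93 94 113 136 140 131 108 73 50 48 50 45 49 51 66 117 151 162 163 160 161
w14 204 328 86 85 84 84 83 87 132 198 216 217 217 215 216 217 216 215 216 214 217 217 216 217 216 216 216 213 213 214 215 194 109 51 51 57 58 54 60 149 243 247 245 245 245 245
-8.08457648193819 21.851098025341614 tileL 51.9977390281139
-9.036939199433846 22.360773833446416 tileL 53.981078479772975
```

```bash
python3 - <<'E'
from h import *
g=lambda f,u,v,h:1e3*(onplane(f,u,v,o+n*h,n)-o)@y
for h in(.0,.008,.015): print(h,'free',g('w2',339,200,h)-g('w2',310.6,200,.017),'now',g('w14',358,204,h)-g('w14',334.2,204,.017))
for h in(.0,.008,.015): print(h,'free',g('w2',338.7,176,h)-g('w2',313,176,.017),'now',g('w14',359.6,168,h)-g('w14',334.2,168,.017))
E
```

```text
0.0 free 29.724989872982512 now 24.283582372344657
0.008 free 29.348100087429337 now 23.354144077052087
0.015 free 29.018321525070327 now 22.54088556867106
0.0 free 26.08689706587107 now 24.666923390169316
0.008 free 25.72869359027392 now 23.741115389649316
0.015 free 25.415265549126396 now 22.931033389194297
```

```bash
python3 -c "
from bench import ctrl
print(ctrl.close_job())"
```

```text
the job is handed in; nothing more can be done
None
```

I clamped the tile home against the fence, with the pad pressed in about 6 of its 14 mm (my estimate from the wrist images and wrist force). The carriage is released, the hand is clear and the job is handed in at about 12 s, but no verdict came back, and I last checked the bystanders' positions before sliding the carriage.

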